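# Fetch the parts dish from behind the containers

## Robot

A 7-joint arm with a two-finger parallel gripper is mounted at the origin on the work surface. World frame = base frame: x ahead of the robot, y to its left, z up, the work surface at z = 0. Lengths are in m, angles in rad, forces in N, time in s.
With the tool pointing down it reaches from about 0.35 to 0.9 m from the base axis. Payload 8.1 kg.
Tool frame: the origin (TCP) lies at the very end of the fingers, on their centre line; the grasp point (between the pads) lies 19 mm behind it; z points along the fingers, y is the line along which they close (so a half turn about z gives the same grasp; the last joint's range is limited). The gripper opens to 85 mm and grips with 20 to 120 N. Pads are 22 mm wide; open, the fingers measure 114 mm over their backs; the gripper's body (76 mm by 85 mm) begins 54 mm behind the grasp point. The pads swing forward as they close: fully open they stand 13 mm farther back than shut.
Start: joints at [-1.38, 0.434, 0.025, 1.573, -0.012, 1.134, -0.075], TCP at [0.181, 0.598, 0.231] pointing down, gripper open.
Joint ranges: [-2.62, 2.62], [-0.44, 2.09], [-1.27, 1.32], [0.08, 2.57], [-1.32, 4.46], [0.12, 2], [-2.74, 2.74]. Speed limits (rad/s): [2.22, 2.22, 3.01, 3.01, 3.14, 3.14, 3.14].

## Interface

Orientations are given as a unit quaternion [x, y, z, w].
In Python, from rig import sensors, cams, manip, spotter gives the robot as it stands.
- The arm moves only by the shell command python3 -m pendant 'ROWS' [FORCE]. ROWS is JSON, a list that holds one entry, the list of rows, each a list of 5 numbers: the shift along the tool's x, y, z in m, then the turn about the tool's z in degrees, then the finger opening in m, from 0 to 0.0854. In form: [[[x, y, z, yaw, hand], ...]]. A call has 1 to 12 rows; each row is the pose to reach, as a shift and turn from the pose commanded when the call began, along the tool's axes at that moment; what a row does not reach only later rows make up. A row lasts 1/8 s, in which the tool goes at most 62.5 mm and 10.7 degrees, less where a joint would pass 70% of its speed; a pose out of reach is approached as far as the arm can. A call with a gripper value outside its range is refused whole. The fingers move at their own pace and stop on an object; FORCE is the grip in N (left out, the last holds). Time passes only in rows, so rows that repeat a pose let the fingers close. It gives the time, the measured TCP pose, the force, the opening and the grip force at its end, in the units of the state.
- sensors.get_state(): the state, without advancing time (a new reading comes with each control period).
- cams.camera(name): name is "scene" or "top" or "wrist"; returns the picture (420x560x3 uint8, red, green, blue); there is no depth.
- cams.calibration(name): a dict with "fx", "fy", "cx", "cy" (pixels), "k1" (the pictures are not rectified: a ray, as slopes to the right and down, at radius r is drawn at 1 + k1 r^2 times it, then the intrinsics apply), "cam_to_world" (4x4, takes a point from camera to world coordinates). Camera axes: x right, y down, z forward; pixel columns grow to the right and rows downward; lengths in m; the calibration is good to about 2 mm. A picture is of the moment at which its call begins: read the wrist's pose just before it. calibration takes no time and is no camera call; for the wrist camera it gives the pose at the moment of the call.
- manip.job_done(): hands the job in; it is judged then, once.
Trained networks look in the newest picture that a camera, given by its name, has taken for a name from the list of things; names that differ only in an ending like _2 or _b are one class to them, and where a whole thing is asked for, a point or a joint stands for the part that bears it (a point fixed in the world has none). Each returns a list of dicts, best first, with "p" (0 to 1); they miss things now and then, are a little off and sometimes report something else, mostly with a low value. They report only what shows in the picture. A call takes as long as a camera call.
- spotter.look_for(label, camera): "location" ([column, row] in pixels, amid what is visible of it).
- spotter.outline_of(label, camera): "pixels" (420x560 bool, what is visible of it) and "location" ([column, row] in pixels, amid what is visible of it).
- spotter.tip_of(label, camera): "location" ([column, row] in pixels: a listed point, or the origin of a listed thing).
The state is a dict: "time": time; "q": joint angles; "joint_velocities": joint speeds; "joint_torque": joint torques, N m; "ee_pos": TCP position; "eef_rot": TCP orientation; "wrist_force": force on the tool from outside, world axes, zero at the start; "torque": the same for the moment, N m; "width": finger opening in m; "finger_force": force on a finger pad.
Only numpy, scipy, OpenCV 4.12 (cv2) and the standard library are available. Lean on these libraries where they do the work, as an engineer would, in place of code of your own. Each camera call takes 0.05 s, during which the arm holds its last target. There are 200 camera calls.

## Task

First clear the jar, the square tin and the spray can off their coasters onto the black side mat, leaving the parts dish behind them where it is; then, with all three waiting on the mat, fetch the dish and lay it centred and lengthwise on the grey work pad. After that put each container back in the middle of its own coaster: the jar on the round one, the tin on the square one, the spray can on the six-sided one. Keep everything upright and leave the mug alone.

Things in the scene. Friction and masses are not known exactly. Their poses are not given: they have to be found in the camera images.
- jar: Round glass jar with a flat steel screw lid, diameter 62 mm (lid 58 mm, from 60 mm height up), 75 mm high, about 0.25 kg. Starts on the round coaster. Origin: centre of its underside, z up. Grip its glass body, 20 to 55 mm above the underside.
- tin: Square metal tin with a lid, 50 x 50 mm, lid included, 75 mm high, about 0.22 kg. Starts on the square coaster. Origin: centre of its underside; x and y are square to its sides, z up.
- can: Grey spray can, diameter 50 mm up to 83 mm height, then a cone to a small white nozzle (12 mm across) whose top is at 105 mm, about 0.22 kg. Starts on the six-sided coaster. Origin: centre of its underside, z up.
- dish: Shallow open rectangular steel parts dish, 130 x 60 mm outside, 22 mm high, walls 4 mm, screws held fast in it, 0.24-0.39 kg. Starts long side along the row of containers, centre 82 to 88 mm behind the row's line. Origin: centre of underside; x along its length, y across its width (grip across it). A fixed cedar strip 30 mm high runs behind it, near face 155 mm behind the row's line.
- round_coaster: Fixed round white ceramic coaster, diameter 84 mm, 4 mm thick; the jar's own place. The three coasters lie on the bench in one straight row, 95 mm apart centre to centre, which coaster is where varies; its y axis runs along the row, its x axis square to the row towards the dish behind. Origin: centre of the underside.
- square_coaster: Fixed square white ceramic coaster, 84 x 84 mm, 4 mm thick; the tin's own place. The three coasters lie on the bench in one straight row, 95 mm apart centre to centre, which coaster is where varies; its y axis runs along the row, its x axis square to the row towards the dish behind. Origin: centre of the underside.
- hex_coaster: Fixed six-sided white ceramic coaster, 84 mm across flats, 4 mm thick; the spray can's own place. The three coasters lie on the bench in one straight row, 95 mm apart centre to centre, which coaster is where varies; its y axis runs along the row, its x axis square to the row towards the dish behind. Origin: centre of the underside.
- side_mat: Fixed black rubber mat, 200 mm along its x, 220 mm along its y, 3 mm thick, empty at the start; the side area for the three containers. It lies on the other side (left or right) from the coasters. Origin: centre of the underside.
- work_pad: Fixed grey felt pad, 160 mm long (its x) and 84 mm wide (its y), 3 mm thick, near the robot in the middle; the dish goes on it, its length along the pad's length (either way round). Origin: centre of the underside.
- mug: White ceramic mug, 76 mm across, 92 mm high, beyond the work in the middle, its handle pointing away from the robot; a bystander to leave alone. Origin: centre of the underside.

How it is judged:
By the outcome, as a careful person would: the job done as asked, in the order asked, and still so for the second after the job is handed in, with the robot touching nothing.
It also fails if it takes over 144 s, if anything falls off the work surface, if the arm or the gripper's body presses on something with over 40 N, if the wrist force passes 120 N, or if a joint passes its speed limit or range.

## Working session

There is one attempt and no reset: what is moved stays moved. The work goes in short steps, Python scripts to look and compute and a shell command to move; the robot and the scene stay as the last step left them, time stands still between calls to the robot, and variables do not carry over. Pictures are saved under pics/ and viewed, at most 14 in all, crops included, and the job is handed in when it is done.

```bash
mkdir -p pics; ls; cat > h.py <<'E'
import numpy as np, cv2
from rig import sensors, cams, manip, spotter
def save(cam,name):
    im=cams.camera(cam); cv2.imwrite(f'pics/{name}.png',im[:,:,::-1]); return im
def ray(cam,px,c=None):
    c=c or cams.calibration(cam)
    K=np.array([[c['fx'],0,c['cx']],[0,c['fy'],c['cy']],[0,0,1.]])
    u=cv2.undistortPoints(np.array([[px]],float),K,np.array([c['k1'],0,0,0,0.]))[0,0]
    T=np.array(c['cam_to_world']); d=T[:3,:3]@np.array([u[0],u[1],1]); return T[:3,3],d/np.linalg.norm(d)
def onz(cam,px,z,c=None):
    o,d=ray(cam,px,c); return o+d*(z-o[2])/d[2]
def tri(rs):
    A=sum(np.eye(3)-np.outer(d,d) for o,d in rs); b=sum((np.eye(3)-np.outer(d,d))@o for o,d in rs)
    p=np.linalg.solve(A,b); return p, max(np.linalg.norm(np.cross(p-o,d)) for o,d in rs)
E
python3 - <<'E'
from h import *
np.set_printoptions(precision=4,suppress=True)
s=sensors.get_state(); print(s['time'],s['ee_pos'],s['eef_rot'],s['width'])
a=save('scene','s0');b=save('top','t0')
for c in('scene','top','wrist'):
    k=cams.calibration(c);print(c,k['fx'],k['k1'],np.array(k['cam_to_world']))
N='jar tin can dish round_coaster square_coaster hex_coaster side_mat work_pad mug'.split()
for n in N:
    r=[]
    for c in('scene','top'):
        o=spotter.tip_of(n,c); 
        for x in o[:2]: print(n,c,np.round(x['location'],1),round(x['p'],2),onz(c,x['location'],0.003)[:2])
        if o: r.append(ray(c,o[0]['location']))
    if len(r)==2: print('   tri',*tri(r))
E
```

```text
pics
0.0 [0.1809 0.5977 0.2306] [ 0.1464  0.9892 -0.0008 -0.    ] 0.08523099173085995
scene 528.2959803780532 0.04360367433593323 [[ 0.8154  0.4451 -0.3702  1.039 ]
 [ 0.5787 -0.6443  0.4999 -0.5865]
 [-0.016  -0.6219 -0.783   0.983 ]
 [ 0.      0.      0.      1.    ]]
top 517.8791618249006 -0.12586648364565012 [[ 0.0225 -0.9956  0.0913  0.4495]
 [-0.9997 -0.0214  0.0138 -0.011 ]
 [-0.0118 -0.0916 -0.9957  1.3515]
 [ 0.      0.      0.      1.    ]]
wrist 371.0580209067869 -0.05546861654039297 [[ 0.29    0.9212  0.2595  0.1153]
 [ 0.957  -0.2789 -0.0797  0.6157]
 [-0.001   0.2714 -0.9625  0.3737]
 [ 0.      0.      0.      1.    ]]
jar scene [157.9 311.9] 0.78 [ 0.5154 -0.3123]
jar scene [186.4 281.5] 0.56 [ 0.515  -0.2238]
jar top [408.6 225.5] 0.81 [ 0.507  -0.3173]
jar top [283.6 242. ] 0.6 [0.4575 0.0085]
   tri [ 0.5102 -0.3145 -0.0005] 0.004585511057753368
tin scene [212.9 253.7] 0.7 [ 0.5154 -0.1355]
tin top [335.8 221.3] 0.94 [ 0.5142 -0.1262]
tin top [287.9 136.2] 0.34 [0.7368 0.0035]
   tri [ 0.5126 -0.1291 -0.0061] 0.0029705640367816977
can scene [187.1 280.1] 0.56 [ 0.51
[... 806 characters left out ...]
ex_coaster scene [311.9 161.4] 0.32 [0.5406 0.2311]
side_mat scene [309.1 159.4] 0.84 [0.5307 0.2331]
side_mat top [196.4 212.9] 0.62 [0.5281 0.239 ]
side_mat top [410.2 223.7] 0.31 [ 0.5118 -0.3215]
   tri [ 0.5278  0.2396 -0.004 ] 0.0009497910559064859
work_pad scene [235.2 202.6] 0.94 [0.4637 0.0103]
work_pad scene [154.2 311.1] 0.27 [ 0.5078 -0.3153]
work_pad top [281.1 242. ] 0.73 [0.4573 0.015 ]
work_pad top [197.9 213.8] 0.54 [0.5258 0.2349]
   tri [ 0.4578  0.0156 -0.0064] 0.0005677337162754344
mug scene [324.5 258.2] 0.68 [ 0.7274 -0.0032]
mug scene [211.7 252.3] 0.29 [ 0.5107 -0.1341]
mug top [289.3 137.2] 0.86 [ 0.7342 -0.0003]
   tri [ 0.7308 -0.0026  0.0063] 0.003435591347439588
```

```bash
python3 - <<'E'
import cv2,numpy as np
t=cv2.imread('pics/t0.png');s=cv2.imread('pics/s0.png')
cv2.imwrite('pics/t0c.png',cv2.resize(t[120:290,140:450],(800,439),interpolation=2)[:600])
cv2.imwrite('pics/s0c.png',cv2.resize(s[90:390,90:470],(760,600),interpolation=2))
E
```

```text
(no output)
```

View pics/t0c.png

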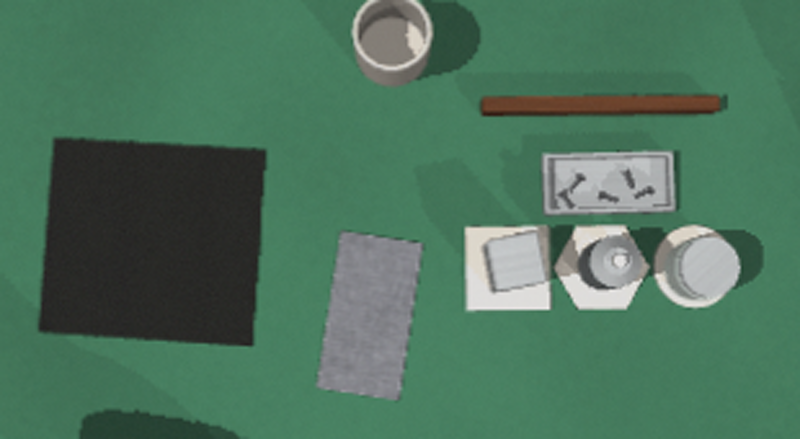

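View pics/s0c.png

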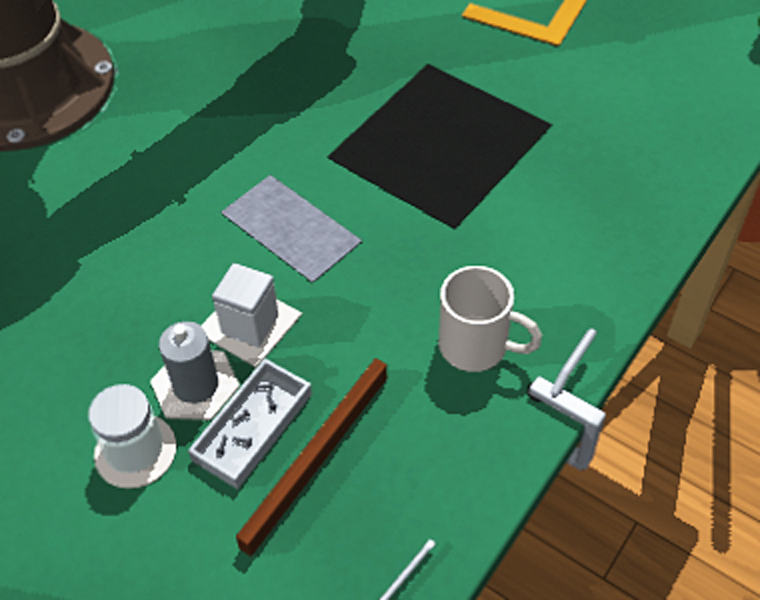

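```bash
cat >> h.py <<'E'
np.set_printoptions(precision=4,suppress=True)
from scipy.spatial.transform import Rotation as R
def go(p,yaw):
    """yaw deg: world heading of tool y line (mod 180). prints row shift"""
    s=sensors.get_state(); r=R.from_quat(s['eef_rot']).as_matrix()
    sh=r.T@(np.array(p)-s['ee_pos']); y0=np.degrees(np.arctan2(r[1,1],r[0,1]))
    print('t',round(s['time'],2),'pos',s['ee_pos'],'yaw',round(y0,1),'-> shift',sh.round(4),'turn',round(-((yaw-y0+90)%180-90),1),'q7',round(s['q'][6],2))
E
python3 -c "
from h import *
go([.5,.12,.35],90); go([.53,-.22,.27],90)"
```

```text
t 1.1 pos [0.181  0.5982 0.2313] yaw 73.2 -> shift [-0.4438 -0.3653 -0.1187] turn -16.8 q7 -0.08
t 1.1 pos [0.181  0.5982 0.2313] yaw 73.2 -> shift [-0.571  -0.6821 -0.0387] turn -16.8 q7 -0.08
```

```bash
python3 -m pendant '[[[-0.444,-0.365,-0.119,-16.8,0.085],[-0.444,-0.365,-0.119,-16.8,0.085],[-0.444,-0.365,-0.119,-16.8,0.085],[-0.444,-0.365,-0.119,-16.8,0.085],[-0.444,-0.365,-0.119,-16.8,0.085],[-0.444,-0.365,-0.119,-16.8,0.085],[-0.444,-0.365,-0.119,-16.8,0.085],[-0.444,-0.365,-0.119,-16.8,0.085],[-0.444,-0.365,-0.119,-16.8,0.085],[-0.444,-0.365,-0.119,-16.8,0.085],[-0.444,-0.365,-0.119,-16.8,0.085]]]'
python3 - <<'E'
from h import *
c=cams.calibration('wrist');save('wrist','w1');print(np.array(c['cam_to_world']))
for n in('side_mat','work_pad'):
    for o in spotter.outline_of(n,'wrist')[:2]:
        m=o['pixels'].astype(np.uint8); k=max(cv2.findContours(m,0,2)[0],key=cv2.contourArea)
        b=cv2.boxPoints(cv2.minAreaRect(k)); w=np.array([onz('wrist',p,.003,c)[:2] for p in b])
        P=np.array([onz('wrist',p,.003,c)[:2] for p in k[:,0]]).astype(np.float32); print(n,o['p'],b.round(0).tolist(),cv2.minAreaRect(P))
    for o in spotter.tip_of(n,'wrist')[:1]: print(o['p'],onz('wrist',o['location'],.003,c))
go([.53,-.22,.27],90)
E
```

```text
time: 2.48
ee_pos: [0.5013, 0.1181, 0.3508]
eef_rot: [0.002, 1.0, -0.0, 0.001]
wrist_force: [-0.1, -0.5, 1.1]
width: 0.085
finger_force: 0.0
[[ 0.0053  0.9621  0.2725  0.4325]
 [ 1.     -0.0052 -0.0012  0.1162]
 [ 0.0002  0.2725 -0.9622  0.4938]
 [ 0.      0.      0.      1.    ]]
side_mat 0.63 [[285.0, 248.0], [290.0, 101.0], [460.0, 106.0], [455.0, 253.0]] ((0.5278328061103821, 0.23094089329242706), (0.2219667285680771, 0.20080994069576263), 87.78150177001953)
0.97 [0.5286 0.2299 0.003 ]
work_pad 0.82 [[161.0, 186.0], [172.0, 60.0], [239.0, 66.0], [228.0, 192.0]] ((0.4578007459640503, 0.008306536823511124), (0.08527380973100662, 0.16144083440303802), 82.803955078125)
0.85 [0.4617 0.0048 0.003 ]
t 2.73 pos [0.4996 0.1216 0.3501] yaw 90.1 -> shift [-0.0299 -0.3416  0.08  ] turn 0.1 q7 1.29
```

```bash
python3 -m pendant '[[[-0.03,-0.34,0.08,0,0.085],[-0.03,-0.34,0.08,0,0.085],[-0.03,-0.34,0.08,0,0.085],[-0.03,-0.34,0.08,0,0.085],[-0.03,-0.34,0.08,0,0.085],[-0.03,-0.34,0.08,0,0.085],[-0.03,-0.34,0.08,0,0.085],[-0.03,-0.34,0.08,0,0.085]]]'
cat > m.py <<'E'
from h import *
def outl(n,cam,z,c,k=1):
    r=[]
    for o in spotter.outline_of(n,cam)[:k]:
        m=o['pixels'].astype(np.uint8); q=max(cv2.findContours(m,0,2)[0],key=cv2.contourArea)
        P=np.array([onz(cam,p,z,c)[:2] for p in q[:,0]]).astype(np.float32)
        a=cv2.minAreaRect(P); r.append(a); print(n,cam,round(o['p'],2),np.round(a[0],4),np.round(a[1],4),round(a[2],1), 'bbox',P.min(0),P.max(0))
    return r
E
python3 - <<'E'
from m import *
c=cams.calibration('wrist');save('wrist','w2')
for n,z in(('jar',.079),('tin',.079),('can',.087),('dish',.022),('round_coaster',.004),('square_coaster',.004),('hex_coaster',.004)):
    outl(n,'wrist',z,c)
    o=spotter.tip_of(n,'wrist')
    if o: print('   tip',o[0]['p'],onz('wrist',o[0]['location'],.004,c),np.round(o[0]['location']))
cams.camera('top');c=cams.calibration('top')
for n,z in(('side_mat',.003),('work_pad',.003),('dish',.022)): outl(n,'top',z,c)
E
```

```text
time: 3.72
ee_pos: [0.5303, -0.2182, 0.2701]
eef_rot: [-0.0, 1.0, 0.0, -0.0]
wrist_force: [-0.4, 0.7, -0.4]
width: 0.0848
finger_force: 0.0
jar wrist 0.83 [ 0.5064 -0.3109] [0.0574 0.0731] 24.8 bbox [ 0.4782 -0.3461] [ 0.5381 -0.2756]
   tip 0.85 [ 0.5083 -0.321   0.004 ] [192. 152.]
tin wrist 0.94 [ 0.5091 -0.1385] [0.0565 0.058 ] 11.7 bbox [ 0.4799 -0.1711] [ 0.54   -0.1057]
   tip 0.95 [ 0.5091 -0.1332  0.004 ] [363. 153.]
can wrist 0.73 [ 0.5109 -0.2255] [0.0512 0.0522] 45.6 bbox [ 0.4832 -0.2501] [ 0.5382 -0.2005]
dish wrist 0.68 [ 0.5919 -0.2296] [0.068  0.1309] 2.4 bbox [ 0.5567 -0.2957] [ 0.6282 -0.1631]
   tip 0.66 [ 0.5958 -0.2275  0.004 ] [277. 228.]
round_coaster wrist 0.92 [ 0.5104 -0.307 ] [0.0822 0.0546] 15.9 bbox [ 0.4735 -0.3435] [ 0.5553 -0.2792]
square_coaster wrist 0.7 [ 0.5087 -0.131 ] [0.0845 0.0855] 1.4 bbox [ 0.4658 -0.1743] [ 0.5518 -0.0889]
hex_coaster wrist 0.68 [ 0.5106 -0.2259] [0.0838 0.0957] 1.5 bbox [ 0.4686 -0.2738] [ 0.553 -0.178]
side_mat top 0.97 [0.5281 0.2342] [0.2223 0.2027] 87.8 bbox [0.4247 0.1232] [0.6324 0.346 ]
work_pad top 0.91 [0.4587 0.0126] [0.0859 0.1607] 83.3 bbox [ 0.3752 -0.0357] [0.5382 0.0608]
dish top 0.92 [ 0.5948 -0.2203] [0.0573 0.1217] 2.7 bbox [ 0.5639 -0.2798] [ 0.6263 -0.16  ]
```

View pics/w2.png

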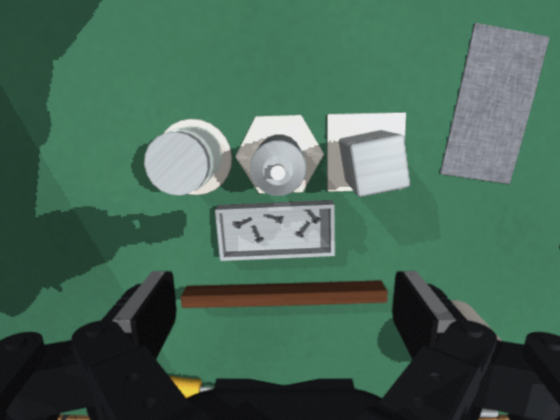

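```bash
python3 - <<'E'
import cv2
s=cv2.imread('pics/w2.png')
cv2.imwrite('pics/w2c.png',cv2.resize(s[105:265,140:420],(784,448),interpolation=2))
E
```

```text
(no output)
```

View pics/w2c.png

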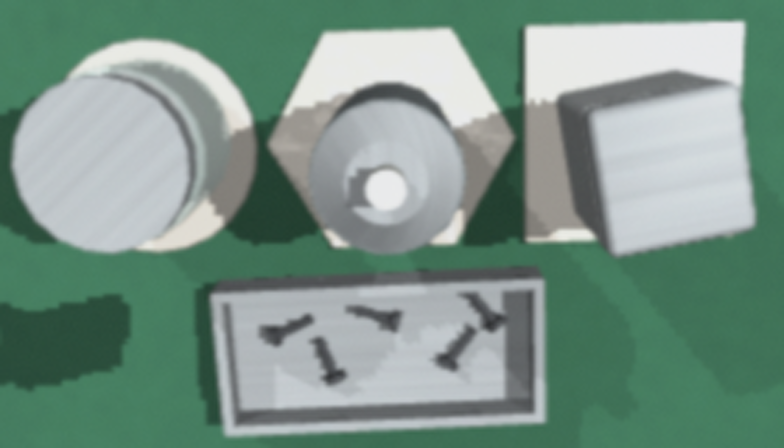

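```bash
python3 - <<'E'
from h import *
c=cams.calibration('wrist')
f=lambda x,y:[140+x/2.8-.3,105+y/2.8-.3]
for n,p,z in(('jar',(101,162),.079),('rc',(149,146),.004),('hc',(392,138.5),.004),('sc',(634.5,133),.004),('can',(387,175),.087),('nozzle',(386,189),.109),('tin',(675,169),.079),('dish',(382,357),.022)):
    print(n,onz('wrist',f(*p),z,c)[:2])
for n,pp,z in(('tin',[(590,108),(738,86),(756,226),(618,257)],.079),('dish',[(211,293),(544,278),(546,423),(227,436)],.022),('strip',[(182,292),(387,283)],.03)):
    P=np.array([onz('wrist',f(*p) if n!='strip' else p,z,c)[:2] for p in pp]); e=np.roll(P,-1,0)-P
    print(n,P.mean(0),np.linalg.norm(e,axis=1),np.degrees(np.arctan2(e[:,1],e[:,0])))
go([.51,-.131,.12],100)
# heights: scene + wrist
w=[ray('wrist',f(*p),c) for p in((101,162),(386,189),(675,169),(382,357),(634.5,133),(392,138.5))]
cs=cams.calibration('scene')
S=[(150,293),(180,257),(212,232),(214.7,304.5)]
g=lambda x,y:[90+x/2,90+y/2]
S=[g(120,404),g(181,334),g(245,282),g(250,422)]
for a,b in zip(w,S): print(tri([a,ray('scene',b,cs)]))
E
```

```text
jar [ 0.5085 -0.3199]
rc [ 0.5128 -0.3222]
hc [ 0.5102 -0.2264]
sc [ 0.508 -0.131]
can [ 0.5118 -0.2271]
nozzle [ 0.5126 -0.2271]
tin [ 0.511  -0.1338]
dish [ 0.5945 -0.2305]
tin [ 0.5115 -0.1336] [0.0476 0.0465 0.0465 0.0501] [  98.6223   12.0796  -76.929  -166.7093]
dish [ 0.5954 -0.2306] [0.1301 0.0608 0.1298 0.0604] [  92.5923    2.8443  -87.547  -176.8165]
strip [ 0.6589 -0.2217] [0.2353 0.2353] [ 92.702 -87.298]
t 4.67 pos [ 0.53   -0.2198  0.2703] yaw 90.0 -> shift [0.0201 0.0888 0.1503] turn -10.0 q7 2.04
(array([ 0.5111, -0.315 ,  0.082 ]), np.float64(0.004926840883583167))
(array([ 0.5159, -0.2249,  0.0974]), np.float64(0.0027774443617263295))
(array([ 0.5135, -0.1277,  0.0732]), np.float64(0.0046705412788694825))
(array([ 0.5991, -0.2294,  0.0105]), np.float64(0.001486854974285316))
```

```bash
python3 -m pendant '[[[0.019,0.086,0.1,-11,0.085],[0.019,0.086,0.1,-11,0.085],[0.019,0.086,0.15,-11,0.085],[0.019,0.086,0.19,-11,0.085],[0.019,0.086,0.23,-11,0.085],[0.019,0.086,0.23,-11,0.085],[0.019,0.086,0.23,-11,0.0],[0.019,0.086,0.23,-11,0.0],[0.019,0.086,0.23,-11,0.0],[0.019,0.086,0.23,-11,0.0],[0.019,0.086,0.23,-11,0.0],[0.019,0.086,0.23,-11,0.0]]]' 35
python3 -c "
from h import *
go([.48,.29,.12],90)"
```

```text
time: 6.18
ee_pos: [0.5124, -0.1338, 0.0421]
eef_rot: [-0.096, 0.995, -0.0, 0.002]
wrist_force: [-1.9, 1.1, 7.7]
width: 0.0496
finger_force: 37.7
t 6.17 pos [ 0.5124 -0.1338  0.0421] yaw 101.0 -> shift [-0.0491  0.4222 -0.078 ] turn 11.0 q7 2.19
```

```bash
python3 -m pendant '[[[0,0,-0.03,0,0],[0,0.01,-0.08,0,0],[-0.005,0.04,-0.085,1,0],[-0.01,0.09,-0.085,3,0],[-0.016,0.14,-0.085,5,0],[-0.022,0.19,-0.085,7,0],[-0.029,0.25,-0.085,9,0],[-0.035,0.305,-0.085,11,0],[-0.041,0.355,-0.085,11,0],[-0.046,0.395,-0.08,11,0],[-0.049,0.417,-0.06,11,0],[-0.049,0.422,-0.04,11,0]]]' 50
python3 -m pendant '[[[0,0,0.02,0,0],[0,0,0.032,0,0],[0,0,0.041,0,0],[0,0,0.041,0,0],[0,0,0.041,0,0.085],[0,0,0.041,0,0.085],[0,0,0.041,0,0.085],[0,0,-0.03,0,0.085],[0,0,-0.08,0,0.085]]]'
python3 -c "
from h import *
go([.512,-.227,.14],92);go([.512,-.227,.046],92)"
```

```text
time: 7.68
ee_pos: [0.4785, 0.2926, 0.0805]
eef_rot: [-0.001, 1.0, 0.001, 0.0]
wrist_force: [-0.2, -1.2, -2.2]
width: 0.0494
finger_force: 54.6
time: 8.8
ee_pos: [0.4787, 0.2896, 0.1615]
eef_rot: [0.0, 1.0, -0.001, -0.0]
wrist_force: [1.4, 0.8, -0.4]
width: 0.0853
finger_force: 0.0
t 8.8 pos [0.4787 0.2896 0.1615] yaw 90.0 -> shift [-0.0338 -0.5165  0.022 ] turn -2.0 q7 1.12
t 8.8 pos [0.4787 0.2896 0.1615] yaw 90.0 -> shift [-0.0338 -0.5164  0.116 ] turn -2.0 q7 1.12
```

```bash
python3 -m pendant '[[[-0.033,-0.516,0.0,-2,0.07],[-0.033,-0.516,0.0,-2,0.07],[-0.033,-0.516,0.0,-2,0.07],[-0.033,-0.516,0.0,-2,0.07],[-0.033,-0.516,0.0,-2,0.07],[-0.033,-0.516,0.0,-2,0.07],[-0.033,-0.516,0.0,-2,0.07],[-0.033,-0.516,0.0,-2,0.07],[-0.033,-0.516,0.0,-2,0.07],[-0.033,-0.516,0.0,-2,0.07],[-0.033,-0.516,0.0,-2,0.07]]]'
python3 -c "
from h import *
save('wrist','w3');go([.512,-.227,.046],92)"
```

```text
time: 10.18
ee_pos: [0.5118, -0.2239, 0.16]
eef_rot: [-0.018, 1.0, 0.001, -0.0]
wrist_force: [-0.0, -0.5, -0.6]
width: 0.0703
finger_force: 0.0
t 10.22 pos [ 0.5119 -0.2237  0.1601] yaw 92.1 -> shift [ 0.     -0.0034  0.1141] turn 0.1 q7 2.17
```

View pics/w3.png

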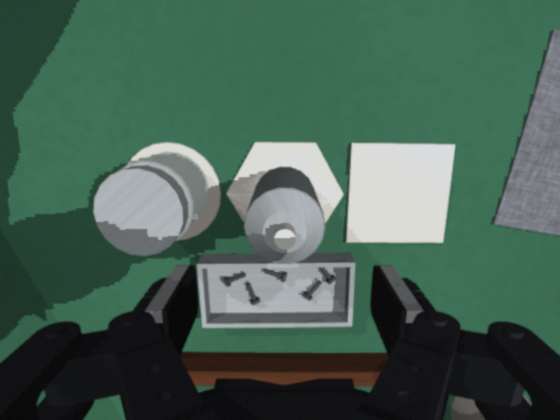

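```bash
python3 - <<'E'
from m import *
c=cams.calibration('wrist')
for n,z in(('square_coaster',.004),('dish',.022)): outl(n,'wrist',z,c)
print('nozzle',onz('wrist',(285,239),.109,c), 'lid',onz('wrist',(140,210),.079,c))
E
python3 -m pendant '[[[0,-0.003,0.04,0,0.07],[0,-0.003,0.08,0,0.07],[0,-0.003,0.114,0,0.07],[0,-0.003,0.114,0,0.07],[0,-0.003,0.114,0,0],[0,-0.003,0.114,0,0],[0,-0.003,0.114,0,0],[0,-0.003,0.114,0,0],[0,-0.003,0.09,0,0],[0,-0.003,0.03,0,0]]]' 50
python3 -c "
from h import *
go([.48,.17,.13],90)"
```

```text
square_coaster wrist 0.94 [ 0.5082 -0.1302] [0.0849 0.0853] 1.9 bbox [ 0.4654 -0.1737] [ 0.5513 -0.0864]
dish wrist 0.68 [ 0.5916 -0.229 ] [0.0687 0.1312] 2.7 bbox [ 0.5549 -0.2953] [ 0.6285 -0.1628]
nozzle [ 0.5133 -0.2251  0.109 ] lid [ 0.5082 -0.3168  0.079 ]
time: 11.58
ee_pos: [0.5101, -0.2283, 0.1297]
eef_rot: [-0.017, 1.0, 0.001, -0.002]
wrist_force: [0.9, -0.0, -1.5]
width: 0.049
finger_force: 52.3
t 11.57 pos [ 0.5101 -0.2283  0.1297] yaw 92.0 -> shift [0.0164 0.3991 0.0004] turn 2.0 q7 2.21
```

```bash
python3 -m pendant '[[[0.001,0.03,-0.01,0,0],[0.003,0.08,-0.01,0.5,0],[0.005,0.13,-0.01,1,0],[0.007,0.18,-0.01,1.5,0],[0.01,0.235,-0.01,2,0],[0.012,0.285,-0.01,2,0],[0.015,0.335,-0.005,2,0],[0.017,0.375,0.0,2,0],[0.018,0.393,0.02,2,0],[0.018,0.398,0.04,2,0],[0.018,0.398,0.06,2,0],[0.018,0.398,0.075,2,0]]]'
python3 -m pendant '[[[0,0,0.005,0,0],[0,0,0.009,0,0],[0,0,0.009,0,0],[0,0,0.009,0,0.075],[0,0,0.009,0,0.075],[0,0,0.009,0,0.075],[0,0,-0.06,0,0.085],[0,0,-0.11,0,0.085]]]'
python3 -c "
from h import *
go([.5085,-.3195,.15],92);go([.5085,-.3195,.024],92)"
```

```text
time: 13.08
ee_pos: [0.48, 0.1681, 0.055]
eef_rot: [0.0, 1.0, 0.0, 0.0]
wrist_force: [-0.3, -1.2, -1.7]
width: 0.0491
finger_force: 52.3
time: 14.08
ee_pos: [0.4798, 0.1677, 0.1666]
eef_rot: [0.0, 1.0, -0.0, -0.0]
wrist_force: [0.3, 1.4, 0.2]
width: 0.085
finger_force: 0.0
t 14.07 pos [0.4798 0.1677 0.1666] yaw 89.9 -> shift [-0.0291 -0.4872  0.0171] turn -2.1 q7 1.34
t 14.07 pos [0.4798 0.1677 0.1666] yaw 89.9 -> shift [-0.0292 -0.487   0.1431] turn -2.1 q7 1.34
```

```bash
python3 -m pendant '[[[-0.029,-0.487,0.017,-2,0.085],[-0.029,-0.487,0.017,-2,0.085],[-0.029,-0.487,0.017,-2,0.085],[-0.029,-0.487,0.017,-2,0.085],[-0.029,-0.487,0.017,-2,0.085],[-0.029,-0.487,0.017,-2,0.085],[-0.029,-0.487,0.017,-2,0.085],[-0.029,-0.487,0.017,-2,0.085],[-0.029,-0.487,0.017,-2,0.085],[-0.029,-0.487,0.017,-2,0.085],[-0.029,-0.487,0.017,-2,0.085]]]'
python3 - <<'E'
from m import *
c=cams.calibration('wrist');cams.camera('wrist')
for n,z in(('jar',.079),('round_coaster',.004),('square_coaster',.004),('hex_coaster',.004),('dish',.022)): outl(n,'wrist',z,c)
o=spotter.tip_of('jar','wrist')
if o: print(onz('wrist',o[0]['location'],.004,c))
go([.5085,-.319,.024],92)
E
```

```text
time: 15.45
ee_pos: [0.5092, -0.3172, 0.1482]
eef_rot: [-0.018, 1.0, 0.001, 0.0]
wrist_force: [0.3, 0.9, 0.4]
width: 0.0851
finger_force: 0.0
jar wrist 0.69 [ 0.504  -0.3186] [0.0685 0.0566] 0.1 bbox [ 0.4698 -0.3469] [ 0.5383 -0.2903]
round_coaster wrist 0.7 [ 0.4985 -0.3228] [0.052  0.0828] 10.0 bbox [ 0.4729 -0.3613] [ 0.5309 -0.2788]
square_coaster wrist 0.63 [ 0.5086 -0.1308] [0.0849 0.086 ] 2.1 bbox [ 0.4661 -0.1752] [ 0.5513 -0.0868]
hex_coaster wrist 0.93 [ 0.5111 -0.2253] [0.0847 0.0964] 1.8 bbox [ 0.4685 -0.2735] [ 0.5541 -0.1771]
dish wrist 0.66 [ 0.591  -0.2299] [0.0704 0.1318] 3.2 bbox [ 0.5532 -0.2976] [ 0.6286 -0.164 ]
[ 0.5106 -0.3191  0.004 ]
t 15.8 pos [ 0.5089 -0.3186  0.1484] yaw 92.0 -> shift [ 0.0005 -0.0004  0.1244] turn -0.0 q7 2.37
```

```bash
python3 -m pendant '[[[0,0,0.05,0,0.085],[0,0,0.1,0,0.085],[0,0,0.124,0,0.085],[0,0,0.124,0,0.085],[0,0,0.124,0,0],[0,0,0.124,0,0],[0,0,0.124,0,0],[0,0,0.124,0,0],[0,0,0.1,0,0],[0,0,0.04,0,0]]]' 50
python3 -c "
from h import *
go([.58,.23,.108],90)"
```

```text
time: 17.05
ee_pos: [0.5074, -0.3178, 0.1078]
eef_rot: [-0.017, 1.0, 0.001, -0.002]
wrist_force: [2.1, -0.9, -3.2]
width: 0.0606
finger_force: 56.1
t 17.05 pos [ 0.5074 -0.3178  0.1078] yaw 92.0 -> shift [-0.0914  0.545   0.0006] turn 2.0 q7 2.4
```

```bash
python3 -m pendant '[[[-0.004,0.03,-0.01,0,0],[-0.012,0.08,-0.01,0.5,0],[-0.02,0.13,-0.01,1,0],[-0.029,0.18,-0.01,1.5,0],[-0.038,0.235,-0.01,2,0],[-0.047,0.29,-0.01,2,0],[-0.056,0.345,-0.01,2,0],[-0.065,0.4,-0.01,2,0],[-0.074,0.455,-0.01,2,0],[-0.083,0.505,-0.01,2,0],[-0.088,0.535,0.0,2,0],[-0.09,0.545,0.02,2,0]]]'
python3 -m pendant '[[[0,0,0.03,0,0],[0,0,0.052,0,0],[0,0,0.06,0,0],[0,0,0.065,0,0],[0,0,0.065,0,0],[0,0,0.065,0,0.085],[0,0,0.065,0,0.085],[0,0,0.065,0,0.085],[0,0,-0.01,0,0.085],[0,0,-0.07,0,0.085],[0,0,-0.13,0,0.085],[0,0,-0.16,0,0.085]]]'
python3 - <<'E'
from m import *
c=cams.calibration('wrist');save('wrist','w4')
for n,z in(('jar',.078),('tin',.078),('can',.086)): outl(n,'wrist',z,c)
go([.55,-.2,.2],2.7)
E
```

```text
time: 18.55
ee_pos: [0.5805, 0.231, 0.0882]
eef_rot: [-0.001, 1.0, 0.001, 0.001]
wrist_force: [-0.1, 0.7, -3.4]
width: 0.0609
finger_force: 56.2
time: 20.05
ee_pos: [0.581, 0.2287, 0.2519]
eef_rot: [0.0, 1.0, 0.001, 0.002]
wrist_force: [-0.1, 0.1, -0.6]
width: 0.0852
finger_force: 0.0
jar wrist 0.69 [0.5766 0.225 ] [0.0577 0.0652] 69.7 bbox [0.5431 0.1956] [0.6094 0.2532]
can wrist 0.88 [0.4823 0.1706] [0.057  0.0492] 86.1 bbox [0.4575 0.142 ] [0.5071 0.1988]
t 20.25 pos [0.5802 0.2289 0.2487] yaw 90.0 -> shift [ 0.0301 -0.429   0.0483] turn 87.3 q7 1.36
```

View pics/w4.png

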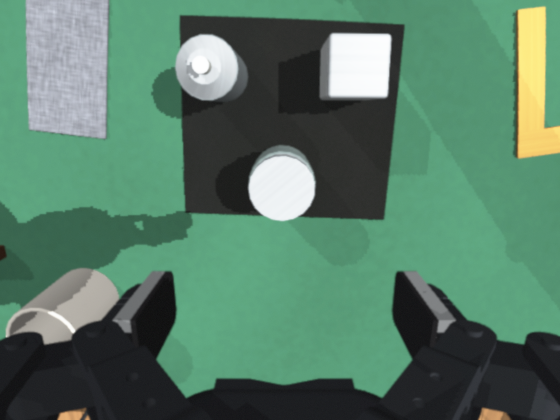

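```bash
python3 -m pendant '[[[-0.014,-0.459,0.07,87.3,0.08],[-0.014,-0.459,0.07,87.3,0.08],[-0.014,-0.459,0.07,87.3,0.08],[-0.014,-0.459,0.07,87.3,0.08],[-0.014,-0.459,0.07,87.3,0.08],[-0.014,-0.459,0.07,87.3,0.08],[-0.014,-0.459,0.07,87.3,0.08],[-0.014,-0.459,0.07,87.3,0.08],[-0.014,-0.459,0.07,87.3,0.08],[-0.014,-0.459,0.07,87.3,0.08],[-0.014,-0.459,0.07,87.3,0.08]]]'
python3 - <<'E'
from m import *
c=cams.calibration('wrist');save('wrist','w5')
for n,z in(('dish',.022),('round_coaster',.004),('square_coaster',.004),('hex_coaster',.004),): outl(n,'wrist',z,c)
go([.595,-.230,.05],2.7)
E
```

```text
time: 21.62
ee_pos: [0.5941, -0.2284, 0.1779]
eef_rot: [0.689, 0.725, 0.0, -0.001]
wrist_force: [0.5, -0.7, 0.7]
width: 0.0801
finger_force: 0.0
round_coaster wrist 0.7 [ 0.5178 -0.317 ] [0.074  0.0826] 37.9 bbox [ 0.4728 -0.3605] [ 0.5556 -0.2779]
square_coaster wrist 0.88 [ 0.5083 -0.13  ] [0.0862 0.0859] 1.5 bbox [ 0.4645 -0.173 ] [ 0.5522 -0.0865]
hex_coaster wrist 0.75 [ 0.5111 -0.2249] [0.0843 0.0952] 1.8 bbox [ 0.4684 -0.2725] [ 0.5536 -0.1772]
t 21.88 pos [ 0.594  -0.2296  0.1785] yaw 2.7 -> shift [-0.0004  0.0009  0.1285] turn 0.0 q7 0.86
```

View pics/w5.png

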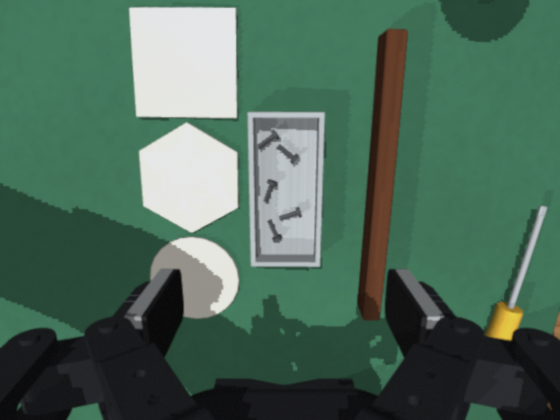

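```bash
python3 - <<'E'
from h import *
c=cams.calibration('wrist')
P=np.array([onz('wrist',p,.022,c)[:2] for p in [(248,113),(325,112),(321,266.5),(251,268)]]); e=np.roll(P,-1,0)-P
print(P.mean(0),np.linalg.norm(e,axis=1),np.degrees(np.arctan2(e[:,1],e[:,0])))
P=np.array([onz('wrist',p,.03,c)[:2] for p in [(382,30),(364,318)]]);print('strip',P)
E
```

```text
[ 0.5962 -0.2315] [0.0603 0.1309 0.0614 0.1315] [   3.4546  -87.1337 -175.9609   92.3994]
strip [[ 0.6597 -0.1037]
 [ 0.6711 -0.3396]]
```

```bash
python3 -m pendant '[[[-0.0015,0.002,0.05,0,0.08],[-0.0015,0.002,0.1,0,0.08],[-0.0015,0.002,0.14,0,0.08],[-0.0015,0.002,0.16,0,0.08],[-0.0015,0.002,0.173,0,0.08],[-0.0015,0.002,0.173,0,0.08],[-0.0015,0.002,0.173,0,0],[-0.0015,0.002,0.173,0,0],[-0.0015,0.002,0.173,0,0],[-0.0015,0.002,0.173,0,0]]]' 70
python3 -c "
from h import *
go([.458,.0095,.05],83)"
```

```text
time: 23.12
ee_pos: [0.5968, -0.2322, 0.0072]
eef_rot: [0.69, 0.723, 0.001, 0.001]
wrist_force: [-1.1, -0.2, 5.9]
width: 0.0582
finger_force: 75.2
t 23.12 pos [ 0.5968 -0.2322  0.0072] yaw 2.7 -> shift [ 0.2479 -0.1273 -0.0433] turn -80.3 q7 1.0
```

```bash
python3 - <<'E'
from h import *
c=cams.calibration('wrist');s=sensors.get_state()
def M(p,r): m=np.eye(4);m[:3,:3]=r;m[:3,3]=p;return m
T=np.linalg.inv(M(s['ee_pos'],R.from_quat(s['eef_rot']).as_matrix()))@np.array(c['cam_to_world'])
c['cam_to_world']=M([.53,-.2198,.2703],R.from_quat([0,1,0,0]).as_matrix())@T
im=cv2.cvtColor(cv2.imread('pics/w2.png'),cv2.COLOR_BGR2HSV)
for pp in ([(476,24),(549,38),(510,184),(442,173)],):
    P=np.array([onz('wrist',p,.003,c)[:2] for p in pp]); e=np.roll(P,-1,0)-P
    print(P.mean(0),np.linalg.norm(e,axis=1),np.degrees(np.arctan2(e[:,1],e[:,0])))
print(onz('wrist',(366.6,152.5),.004,c))
E
python3 -m pendant '[[[0,0,-0.03,0,0],[0,0,-0.08,0,0],[0,0,-0.11,0,0],[0.04,-0.02,-0.12,-5,0],[0.08,-0.04,-0.12,-15,0],[0.12,-0.06,-0.12,-25,0],[0.16,-0.08,-0.12,-35,0],[0.2,-0.1,-0.12,-45,0],[0.23,-0.118,-0.12,-55,0],[0.245,-0.125,-0.12,-65,0],[0.248,-0.127,-0.12,-74,0],[0.248,-0.127,-0.12,-80,0]]]'
python3 - <<'E'
from m import *
c=cams.calibration('wrist');save('wrist','w6')
for n,z in(('work_pad',.003),('dish',.127)): outl(n,'wrist',z,c)
go([.458,.0095,.01],83)
E
```

```text
[0.4606 0.0095] [0.0822 0.1587 0.0825 0.1574] [ 82.3576  -7.2952 -98.5526 172.5985]
[ 0.5102 -0.1286  0.004 ]
time: 24.62
ee_pos: [0.4573, 0.0105, 0.126]
eef_rot: [0.062, 0.998, 0.0, 0.001]
wrist_force: [0.3, 1.1, -2.5]
width: 0.0582
finger_force: 77.1
work_pad wrist 0.75 [0.3824 0.018 ] [0.083 0.008] 82.9 bbox [ 0.3736 -0.0235] [0.3914 0.0592]
dish wrist 0.64 [0.4498 0.0094] [0.0673 0.1254] 83.1 bbox [ 0.3839 -0.031 ] [0.516  0.0498]
t 24.77 pos [0.4576 0.01   0.1259] yaw 82.5 -> shift [-0.0003 -0.0005  0.1159] turn -0.5 q7 1.62
```

View pics/w6.png

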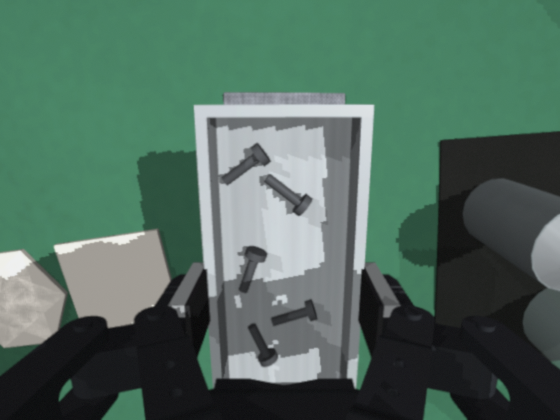

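```bash
python3 - <<'E'
from h import *
c=cams.calibration('wrist')
P=np.array([onz('wrist',p,.141,c)[:2] for p in [(194,106),(374,106)]]); e=P[1]-P[0]
a=np.arctan2(e[1],e[0]);print(P,np.linalg.norm(e),np.degrees(a), 'centre',P.mean(0)+.065*np.array([np.sin(a),-np.cos(a)]))
go([.4585,.0085,.01],83)
E
```

```text
[[ 0.3848 -0.0129]
 [ 0.3926  0.0467]] 0.060079162905680876 82.50649359982576 centre [0.4531 0.0084]
t 24.77 pos [0.4576 0.01   0.1259] yaw 82.5 -> shift [-0.001  -0.0014  0.1159] turn -0.5 q7 1.62
```

```bash
python3 -m pendant '[[[-0.004,0.0005,0.04,-0.5,0],[-0.004,0.0005,0.08,-0.5,0],[-0.004,0.0005,0.1,-0.5,0],[-0.004,0.0005,0.11,-0.5,0],[-0.004,0.0005,0.115,-0.5,0],[-0.004,0.0005,0.115,-0.5,0],[-0.004,0.0005,0.115,-0.5,0.075],[-0.004,0.0005,0.115,-0.5,0.075],[-0.004,0.0005,0.115,-0.5,0.08],[-0.004,0.0005,0.06,-0.5,0.08],[-0.004,0.0005,0,-0.5,0.08],[-0.004,0.0005,-0.06,-0.5,0.08]]]'
python3 -m pendant '[[[-0.06,0.05,-0.1,7,0.085],[-0.06,0.05,-0.1,7,0.085],[-0.06,0.05,-0.1,7,0.085]]]'
python3 - <<'E'
from m import *
c=cams.calibration('wrist');a=save('wrist','w7')
cv2.imwrite('pics/w7c.png',a[0:400,80:480,::-1])
for n,z in(('work_pad',.003),('dish',.025),('jar',.078),('can',.086),('tin',.078)): outl(n,'wrist',z,c)
go([.58,.229,.15],90)
E
```

```text
time: 26.28
ee_pos: [0.4611, 0.0099, 0.1871]
eef_rot: [0.06, 0.998, -0.0, -0.0]
wrist_force: [0.8, 1.0, 0.2]
width: 0.08
finger_force: 0.0
time: 26.65
ee_pos: [0.5305, 0.0547, 0.2886]
eef_rot: [0.119, 0.993, 0.001, 0.003]
wrist_force: [0.4, -0.2, -0.6]
width: 0.085
finger_force: 0.0
work_pad wrist 0.71 [0.4575 0.0076] [0.0849 0.1619] 82.0 bbox [ 0.3738 -0.043 ] [0.5415 0.0596]
dish wrist 0.75 [0.4567 0.0096] [0.0627 0.131 ] 83.3 bbox [ 0.3888 -0.0279] [0.5248 0.0477]
jar wrist 0.57 [0.572  0.2121] [0.0873 0.0569] 55.2 bbox [0.5359 0.1722] [0.6089 0.2528]
can wrist 0.58 [0.4817 0.1586] [0.049  0.0618] 1.3 bbox [0.4571 0.1276] [0.5061 0.1895]
tin wrist 0.67 [0.4794 0.2714] [0.0826 0.0499] 89.9 bbox [0.4544 0.2301] [0.5044 0.3127]
t 26.95 pos [0.5257 0.0519 0.2842] yaw 76.1 -> shift [-0.0105  0.185   0.134 ] turn -13.9 q7 1.36
```

View pics/w7.png

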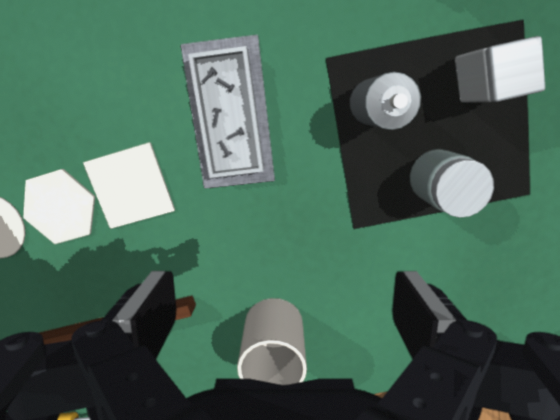

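```bash
python3 -m pendant '[[[-0.0105,0.185,0.1,-13.9,0.085],[-0.0105,0.185,0.134,-13.9,0.085],[-0.0105,0.185,0.134,-13.9,0.085],[-0.0105,0.185,0.134,-13.9,0.085],[-0.0105,0.185,0.18,-13.9,0.085],[-0.0105,0.185,0.23,-13.9,0.085],[-0.0105,0.185,0.26,-13.9,0.085],[-0.0105,0.185,0.26,-13.9,0.085],[-0.0105,0.185,0.26,-13.9,0],[-0.0105,0.185,0.26,-13.9,0],[-0.0105,0.185,0.26,-13.9,0],[-0.0105,0.185,0.26,-13.9,0]]]' 50
python3 -c "
from h import *
go([.5138,-.3195,.105],92)"
```

```text
time: 28.45
ee_pos: [0.5826, 0.2297, 0.0273]
eef_rot: [-0.0, 1.0, 0.001, 0.001]
wrist_force: [-1.3, -2.5, 7.8]
width: 0.0607
finger_force: 55.2
t 28.45 pos [0.5826 0.2297 0.0273] yaw 90.0 -> shift [ 0.069  -0.549  -0.0785] turn -2.0 q7 1.53
```

```bash
python3 -m pendant '[[[0,0,-0.03,0,0],[0,0,-0.085,0,0],[0.005,-0.04,-0.1,0,0],[0.011,-0.09,-0.1,0,0],[0.018,-0.145,-0.1,0,0],[0.025,-0.2,-0.1,0,0],[0.032,-0.255,-0.1,0,0],[0.038,-0.31,-0.1,0,0],[0.045,-0.365,-0.1,-1,0],[0.052,-0.42,-0.1,-2,0],[0.058,-0.475,-0.1,-2,0],[0.063,-0.52,-0.1,-2,0]]]'
python3 -m pendant '[[[0.003,-0.0285,0,0,0],[0.003,-0.0285,0,0,0],[0.003,-0.0285,0.03,0,0]]]'
python3 -c "
from h import *
cams.camera('wrist');go([.5138,-.3195,.025],92)"
```

```text
time: 29.95
ee_pos: [0.5185, -0.2927, 0.1262]
eef_rot: [-0.017, 1.0, -0.0, 0.001]
wrist_force: [1.1, 0.4, -2.9]
width: 0.0604
finger_force: 56.0
time: 30.32
ee_pos: [0.5188, -0.3193, 0.0972]
eef_rot: [-0.018, 1.0, -0.001, 0.002]
wrist_force: [0.4, 0.9, -3.8]
width: 0.0606
finger_force: 56.1
t 30.38 pos [ 0.5164 -0.3168  0.0922] yaw 92.1 -> shift [ 0.0026 -0.0027  0.0672] turn 0.1 q7 2.44
```

```bash
cat >> h.py <<'E'
def avg(n=5,cam='wrist'):
    a=[]
    for i in range(n): cams.camera(cam); a.append(sensors.get_state()['ee_pos'])
    print('std',np.std(a,0)); return np.mean(a,0)
E
python3 -c "
from h import *
print(avg()); go([.5138,-.3195,.025],92)"
```

```text
std [0.0007 0.0009 0.0012]
[ 0.5169 -0.3176  0.0952]
t 30.62 pos [ 0.5177 -0.3187  0.0964] yaw 92.1 -> shift [ 0.004  -0.0006  0.0714] turn 0.1 q7 2.44
```

```bash
python3 -m pendant '[[[0.003,-0.002,0.03,0,0],[0.003,-0.002,0.052,0,0],[0.003,-0.002,0.062,0,0],[0.003,-0.002,0.068,0,0],[0.003,-0.002,0.069,0,0],[0.003,-0.002,0.069,0,0],[0.003,-0.002,0.069,0,0.085],[0.003,-0.002,0.069,0,0.085],[0.003,-0.002,0.069,0,0.085],[0.003,-0.002,0.01,0,0.085],[0.003,-0.002,-0.05,0,0.085],[0.003,-0.002,-0.09,0,0.085]]]'
python3 - <<'E'
from m import *
p=avg(3); c=cams.calibration('wrist');save('wrist','w8');print(p)
for n,z in(('jar',.079),('round_coaster',.004),('hex_coaster',.004)): outl(n,'wrist',z,c)
go([.48,.168,.15],90)
E
```

```text
time: 32.12
ee_pos: [0.5146, -0.3217, 0.1882]
eef_rot: [-0.018, 1.0, -0.001, 0.001]
wrist_force: [-0.2, 1.0, -0.2]
width: 0.085
finger_force: 0.0
std [0.0004 0.0006 0.0021]
[ 0.5159 -0.3226  0.1901]
round_coaster wrist 0.68 [ 0.4998 -0.3186] [0.083  0.0556] 83.0 bbox [ 0.472  -0.3619] [ 0.532  -0.2796]
hex_coaster wrist 0.87 [ 0.5112 -0.2252] [0.0957 0.0843] 89.7 bbox [ 0.469  -0.2731] [ 0.5533 -0.1774]
t 32.48 pos [ 0.5135 -0.3204  0.1839] yaw 92.1 -> shift [0.0158 0.4892 0.0345] turn 2.1 q7 2.39
```

View pics/w8.png

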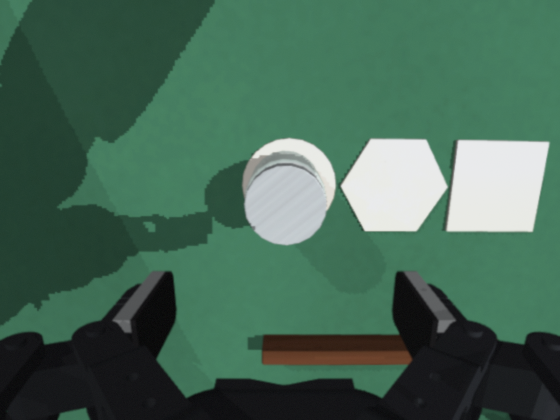

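```bash
python3 - <<'E'
from h import *
c=cams.calibration('wrist')
for p,z in (((285.7,204.5),.079),((285.7,139.5),.004),((243.5,184),.004),((335,184),.004)): print(onz('wrist',p,z,c)[:2])
print(onz('wrist',(289,139),.004,c)+[.042,0,0])
E
```

```text
[ 0.5088 -0.3213]
[ 0.4704 -0.3222]
[ 0.5106 -0.3581]
[ 0.5077 -0.2771]
[ 0.5119 -0.3194  0.004 ]
```

```bash
python3 -m pendant '[[[-0.055,0.0,0.0,0,0.085],[-0.055,0.0,0.0,0,0.085]]]' | head -2
python3 - <<'E'
from m import *
p=avg(3); c=cams.calibration('wrist');a=save('wrist','w9');print(p, np.array(c['cam_to_world'])[:3,3])
cv2.imwrite('pics/w9c.png',cv2.resize(a[60:260,180:380,::-1],(600,600),interpolation=cv2.INTER_CUBIC))
outl('round_coaster','wrist',.004,c);outl('hex_coaster','wrist',.004,c)
o=spotter.tip_of('jar','wrist'); print(o[0]['p'],onz('wrist',o[0]['location'],.004,c)) if o else 0
E
```

```text
time: 32.72
ee_pos: [0.5723, -0.3167, 0.183]
std [0.0008 0.0005 0.0003]
[ 0.569  -0.3185  0.1836] [ 0.4999 -0.3239  0.3273]
round_coaster wrist 0.57 [ 0.5065 -0.3131] [0.0815 0.0628] 48.5 bbox [ 0.4728 -0.3605] [ 0.5527 -0.2792]
0.93 [ 0.5151 -0.3225  0.004 ]
```

View pics/w9c.png

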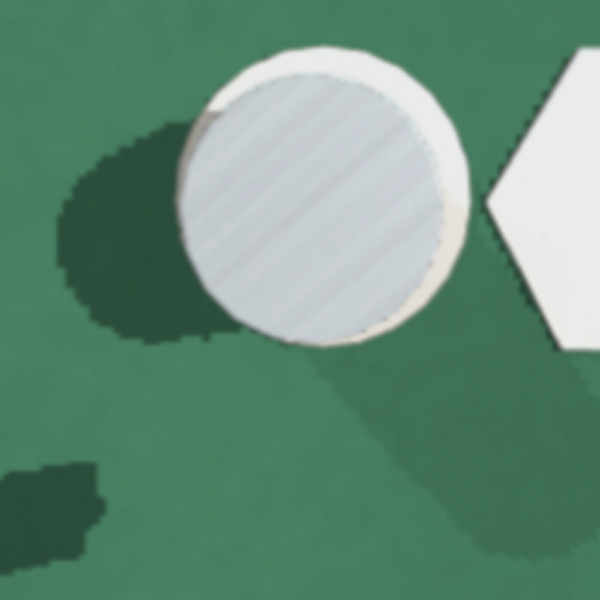

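```bash
python3 - <<'E'
from h import *
c=cams.calibration('wrist')
f=lambda x,y:(180+x/3-.3,60+y/3-.3)
for n,p,z in (('lid',(312,208),.079),('coaster',(323,196.5),.004),('hexcorner',(487,203),.004)): print(n,onz('wrist',f(*p),z,c)[:2])
go([.513,-.3212,.025],92)
E
```

```text
lid [ 0.5129 -0.3235]
coaster [ 0.5135 -0.3203]
hexcorner [ 0.5136 -0.2734]
t 33.08 pos [ 0.5683 -0.3194  0.1853] yaw 92.0 -> shift [0.0552 0.0001 0.1603] turn -0.0 q7 2.35
```

```bash
python3 -m pendant '[[[0.072,0.489,0.015,2,0.085],[0.072,0.489,0.015,2,0.085],[0.072,0.489,0.015,2,0.085],[0.072,0.489,0.015,2,0.085],[0.072,0.489,0.015,2,0.085],[0.072,0.489,0.015,2,0.085],[0.072,0.489,0.015,2,0.085],[0.072,0.489,0.015,2,0.085],[0.072,0.489,0.015,2,0.085],[0.072,0.489,0.015,2,0.085]]]' | head -2
python3 - <<'E'
from m import *
p=avg(3); c=cams.calibration('wrist');save('wrist','w10');print(p)
outl('can','wrist',.086,c);outl('tin','wrist',.078,c)
for n in('can','tin'):
    o=spotter.tip_of(n,'wrist'); print(o[0]['p'],onz('wrist',o[0]['location'],.003,c)) if o else 0
E
```

```text
time: 34.33
ee_pos: [0.4795, 0.1664, 0.1705]
std [0.0001 0.0001 0.    ]
[0.4798 0.1654 0.1705]
can wrist 0.69 [0.4765 0.1639] [0.0593 0.0494] 24.1 bbox [0.4458 0.1414] [0.5061 0.1903]
tin wrist 0.81 [0.4742 0.2757] [0.0723 0.0586] 88.6 bbox [0.4444 0.2396] [0.5034 0.3119]
0.62 [0.4836 0.1682 0.003 ]
0.74 [0.4798 0.2869 0.003 ]
```

View pics/w10.png

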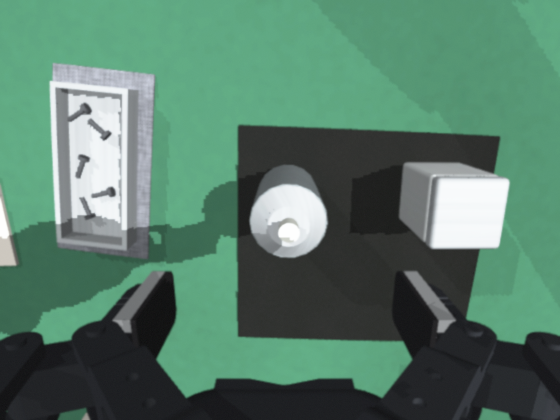

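```bash
python3 - <<'E'
from h import *
c=cams.calibration('wrist')
for p,z in (((289,231),.108),((289,219),.086)): print(onz('wrist',p,z,c)[:2])
E
python3 -m pendant '[[[0,0.002,0.04,0,0.085],[0,0.002,0.08,0,0.085],[0,0.002,0.11,0,0.085],[0,0.002,0.125,0,0.085],[0,0.002,0.125,0,0],[0,0.002,0.125,0,0],[0,0.002,0.125,0,0],[0,0.002,0.125,0,0],[0,0.002,0.125,0,0],[0,0.002,0.1,0,0],[0,0.002,0.05,0,0],[0,0.002,0.025,0,0]]]' 50
python3 -c "
from h import *
print(avg(3)); go([.511,-.2255,.145],92)"
```

```text
[0.4803 0.1673]
[0.4796 0.1676]
time: 36.22
ee_pos: [0.4803, 0.1693, 0.1479]
eef_rot: [-0.0, 1.0, 0.001, 0.001]
wrist_force: [0.5, 0.2, -1.9]
width: 0.0489
finger_force: 52.2
std [0.0006 0.0001 0.0014]
[0.4809 0.1697 0.1483]
t 36.38 pos [0.4802 0.1697 0.1466] yaw 90.1 -> shift [-0.0302 -0.3953  0.0009] turn -1.9 q7 1.42
```

```bash
python3 -m pendant '[[[-0.002,-0.03,0,0,0],[-0.006,-0.08,0,0,0],[-0.01,-0.13,0,0,0],[-0.014,-0.18,0,0,0],[-0.018,-0.235,0,0,0],[-0.022,-0.285,0,-1,0],[-0.026,-0.335,0,-2,0],[-0.029,-0.37,0,-2,0],[-0.031,-0.393,0.01,-2,0],[-0.031,-0.393,0.035,-2,0],[-0.031,-0.393,0.06,-2,0],[-0.031,-0.393,0.06,-2,0]]]'
python3 -c "
from h import *
print(avg(4)); go([.511,-.2255,.0465],92)"
```

```text
time: 37.88
ee_pos: [0.5089, -0.223, 0.0828]
eef_rot: [-0.018, 1.0, 0.001, -0.003]
wrist_force: [1.1, -1.2, -0.9]
width: 0.0491
finger_force: 52.3
std [0.0006 0.0002 0.0007]
[ 0.5107 -0.2239  0.0852]
t 38.08 pos [ 0.5114 -0.2241  0.086 ] yaw 92.1 -> shift [ 0.0005 -0.0014  0.0395] turn 0.1 q7 2.31
```

```bash
python3 -m pendant '[[[0,-0.0015,0.02,0,0],[0,-0.0015,0.032,0,0],[0,-0.0015,0.038,0,0],[0,-0.0015,0.0385,0,0],[0,-0.0015,0.0385,0,0],[0,-0.0015,0.0385,0,0.07],[0,-0.0015,0.0385,0,0.07],[0,-0.0015,0.0385,0,0.07],[0,-0.0015,-0.02,0,0.07],[0,-0.0015,-0.08,0,0.07],[-0.0,-0.0015,-0.1,0,0.085]]]'
python3 - <<'E'
from m import *
p=avg(3); c=cams.calibration('wrist');save('wrist','w11');print(p)
outl('can','wrist',.087,c)
o=spotter.tip_of('can','wrist'); print(o[0]['p'],onz('wrist',o[0]['location'],.004,c)) if o else 0
go([.48,.288,.16],90)
E
```

```text
time: 39.45
ee_pos: [0.5123, -0.2264, 0.1888]
eef_rot: [-0.018, 1.0, -0.001, 0.002]
wrist_force: [0.4, 0.3, -0.1]
width: 0.0844
finger_force: 0.0
std [0.0005 0.0004 0.0015]
[ 0.5123 -0.226   0.188 ]
can wrist 0.94 [ 0.5074 -0.2264] [0.0499 0.0594] 69.6 bbox [ 0.4764 -0.2533] [ 0.5367 -0.203 ]
0.61 [ 0.5115 -0.2265  0.004 ]
t 39.75 pos [ 0.5103 -0.2249  0.1841] yaw 92.1 -> shift [0.0118 0.5137 0.0245] turn 2.1 q7 2.23
```

View pics/w11.png

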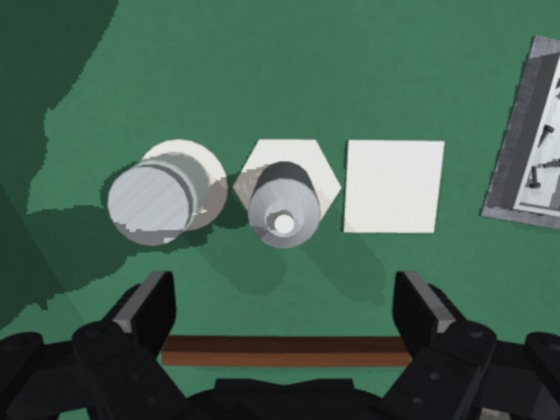

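```bash
python3 -m pendant '[[[0.014,0.515,0.02,2,0.085],[0.014,0.515,0.02,2,0.085],[0.014,0.515,0.02,2,0.085],[0.014,0.515,0.02,2,0.085],[0.014,0.515,0.02,2,0.085],[0.014,0.515,0.02,2,0.085],[0.014,0.515,0.02,2,0.085],[0.014,0.515,0.02,2,0.085],[0.014,0.515,0.02,2,0.085],[0.014,0.515,0.02,2,0.085],[0.014,0.515,0.02,2,0.085]]]' | head -2
python3 - <<'E'
from m import *
p=avg(3); c=cams.calibration('wrist');print(p)
o=spotter.tip_of('tin','wrist'); print(o[0]['p'],onz('wrist',o[0]['location'],.003,c)) if o else 0
outl('tin','wrist',.078,c)
go([.48,.289,.041],90)
E
```

```text
time: 41.12
ee_pos: [0.4788, 0.2863, 0.165]
std [0.     0.0002 0.0001]
[0.479  0.2866 0.1653]
0.86 [0.4765 0.2875 0.003 ]
tin wrist 0.83 [0.474  0.2878] [0.0495 0.0589] 89.9 bbox [0.4446 0.263 ] [0.5035 0.3125]
t 41.38 pos [0.4788 0.2877 0.1655] yaw 90.0 -> shift [-0.0011  0.0013  0.1245] turn -0.0 q7 1.21
```

```bash
python3 -m pendant '[[[0,0.001,0.05,0,0.085],[0,0.001,0.09,0,0.085],[0,0.001,0.124,0,0.085],[0,0.001,0.124,0,0.085],[0,0.001,0.124,0,0],[0,0.001,0.124,0,0],[0,0.001,0.124,0,0],[0,0.001,0.124,0,0],[0,0.001,0.124,0,0],[0,0.001,0.1,0,0],[0,0.001,0.05,0,0],[0,0.001,0.03,0,0]]]' 50
python3 -m pendant '[[[-0.002,-0.03,0,0,0],[-0.006,-0.08,0,0,0],[-0.01,-0.13,0,0,0],[-0.014,-0.18,0,0,0],[-0.018,-0.235,0,0,0],[-0.022,-0.29,0,-1,0],[-0.025,-0.34,0,-2,0],[-0.028,-0.385,0,-2,0],[-0.0295,-0.41,0.01,-2,0],[-0.0295,-0.4185,0.035,-2,0],[-0.0295,-0.4185,0.06,-2,0],[-0.0295,-0.4185,0.06,-2,0]]]'
python3 -c "
from h import *
print(avg(4)); go([.5085,-.1303,.042],92)"
```

```text
time: 42.88
ee_pos: [0.4795, 0.2903, 0.1384]
eef_rot: [-0.0, 1.0, 0.001, 0.001]
wrist_force: [0.5, 0.1, -3.4]
width: 0.0498
finger_force: 53.1
time: 44.38
ee_pos: [0.5071, -0.1284, 0.0745]
eef_rot: [-0.018, 1.0, 0.0, -0.001]
wrist_force: [-0.2, 0.2, -3.0]
width: 0.0494
finger_force: 52.8
std [0.0005 0.     0.0004]
[ 0.5087 -0.1286  0.0761]
t 44.58 pos [ 0.5092 -0.1287  0.0765] yaw 92.1 -> shift [ 0.0008 -0.0016  0.0345] turn 0.1 q7 2.13
```

```bash
python3 -m pendant '[[[0.0005,-0.0016,0.018,0,0],[0.0005,-0.0016,0.028,0,0],[0.0005,-0.0016,0.032,0,0],[0.0005,-0.0016,0.033,0,0],[0.0005,-0.0016,0.033,0,0],[0.0005,-0.0016,0.033,0,0.075],[0.0005,-0.0016,0.033,0,0.075],[0.0005,-0.0016,0.033,0,0.075],[0.0005,-0.0016,-0.02,0,0.075],[0.0005,-0.0016,-0.08,0,0.075],[-0.03,-0.09,-0.13,0,0.085],[-0.03,-0.09,-0.14,0,0.085]]]'
python3 - <<'E'
from m import *
p=avg(3); c=cams.calibration('wrist');save('wrist','w12');print(p)
for n in('tin','can','jar','square_coaster','hex_coaster','round_coaster'):
    o=spotter.tip_of(n,'wrist'); print(n,o[0]['p'],onz('wrist',o[0]['location'],.004,c)) if o else 0
for n,z in(('square_coaster',.004),('hex_coaster',.004),('round_coaster',.004),('tin',.079)): outl(n,'wrist',z,c)
E
```

```text
time: 46.08
ee_pos: [0.5424, -0.2189, 0.2171]
eef_rot: [-0.018, 1.0, -0.0, 0.001]
wrist_force: [0.8, 1.0, 0.7]
width: 0.0848
finger_force: 0.0
std [0.0008 0.0021 0.0018]
[ 0.5435 -0.2229  0.219 ]
tin 0.71 [ 0.5056 -0.1313  0.004 ]
can 0.58 [ 0.5161 -0.2253  0.004 ]
jar 0.75 [ 0.5118 -0.3221  0.004 ]
square_coaster wrist 0.59 [ 0.5083 -0.1313] [0.0834 0.084 ] 1.7 bbox [ 0.4654 -0.174 ] [ 0.5511 -0.0903]
hex_coaster wrist 0.6 [ 0.5056 -0.2228] [0.0848 0.0826] 63.5 bbox [ 0.469  -0.2732] [ 0.5525 -0.1779]
round_coaster wrist 0.96 [ 0.5099 -0.307 ] [0.0836 0.0577] 17.0 bbox [ 0.4723 -0.3454] [ 0.555  -0.2788]
tin wrist 0.77 [ 0.5067 -0.1395] [0.0515 0.0625] 2.0 bbox [ 0.4811 -0.1712] [ 0.533  -0.1079]
```

View pics/w12.png

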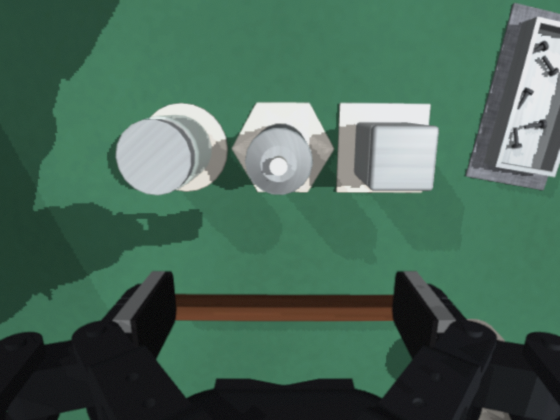

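```bash
python3 -c "
from rig import manip; print(manip.job_done())"
```

```text
the job is handed in; nothing more can be done
None
```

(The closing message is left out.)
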